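Swap a push-fit filter cartridge from the rinsing stand to the water filter

TASK

The water-filter cartridge is locked on the stub of the round rinsing stand: hold its ribbed release collar up to pull it free, and fit it upright on the empty stub of the flat filter unit with the spout. Push the cartridge body fully home there until it locks and the collar has snapped back down, then tug its body gently upwards to check that it holds, and let go. Do not ram or wrench anything, and leave the other things on the worktop where they are.

Things in the scene. Friction and masses are not known exactly. Their poses are not given: they have to be found in the camera images.
- cartridge_mid (a point): Short white upright cylinder, 66 mm tall, about 0.24 kg (varies); this point is on its axis half-way up, 33 mm below its flat top and 33 mm above its lower rim. z is its axis, up. From 38 mm above the lower rim to the top it is a plain round body 40 mm across, free to be gripped or pressed on. Fully home on a stub, its lower rim stands on the seat: this point is 33 mm above the seat.
- cartridge: The same cartridge; origin in the middle of its lower rim, z up. Its lower end is an open socket 31 mm wide with four hidden spring catches that lock under the head of a stub, leaving about 3 mm of play up and down. Pulling on the white body does not free it. Pushing it on by the body or its top, with the collar free, takes some 10 to 18 N; then it stops dead on the seat.
- collar_mid (a point): Grey ribbed release collar round the cartridge's lower part, 56 mm across, from 4 to 30 mm above its lower rim when down; this point is on the axis at the collar's mid-height (17 mm above the rim). Lifted, it pulls the catches back against a spring; from about 6 mm they clear a stub's head, and lifting on by the collar takes the whole cartridge along.
- collar (a joint): Lift of the collar in m: 0 down (locked or at rest), 0.008 fully up; spring 5 to 9 N. While the collar is gripped and pushed down the catches cannot open: the cartridge then only rests on a stub's cone, about 23 to 25 mm too high, and stays upright there when let go. Pushed by the body, the collar rises by itself some 6 mm and snaps back down as the catches lock.
- stand_seat (a point): Rinsing stand's seat: middle of the flat top, 42 mm across, of its column, 26 mm above the worktop, z up. From it rises a steel stub 38 mm tall: neck 18 mm across, from 20 mm up a head 28 mm across with a square underside, from 28 mm up a cone to 16 mm at its top. The cartridge starts locked on it.
- stand: Rinsing stand, fixed: round dark foot 110 mm across and 14 mm high, with a column in the middle; origin under the middle of the foot.
- unit_seat (a point): Filter unit's seat: middle of the flat top, 42 mm across, of the short column below its empty stub, 48 mm above the worktop and 12 mm above the housing; z up, +y towards the spout. The steel stub on it is the same as the stand's: 38 mm tall above this point, 28 mm across.
- unit: Filter unit, fixed: flat white housing, 125 mm (x) by 190 mm (y), 36 mm high, origin under its middle; the stub stands at y -50 mm, a bent steel spout at x 46, y +50 mm, reaching to x -10 mm, 109 mm above the worktop.
- peeler: Bystander, to be left alone: black peeler, 170 x 25 x 18 mm, lying between the stand and the unit; origin under its centre.
- lime: Bystander, to be left alone: lime, 57 x 46 x 45 mm, behind the peeler; origin under its centre.
- honey: Bystander, to be left alone: jar with a red lid, 65 mm across, 100 mm tall, far left; origin under its centre.
- salt_shaker: Bystander, to be left alone: salt shaker, 44 mm across, 90 mm tall, far right; origin under its centre.
Not all that is in view belongs to the job. What is shaped like the cartridge but orange or pink is not meant. What is shaped like the stand but green is not meant.

How it is judged:
By the outcome, as a careful person would: the job done as asked, in the order asked, and still so for the second after the job is handed in, with the robot touching nothing.
It also fails if it takes over 51 s, if anything falls off the work surface, if the arm or the gripper's body presses on something with over 40 N, if the wrist force passes 120 N, or if a joint passes its speed limit or range.

ROBOT

A 6-joint arm with a two-finger parallel gripper is mounted at the origin on a cart in front of the work surface, level with it; the furniture and walls round the work are solid. World frame = base frame: x ahead of the robot, y to its left, z up, the work surface at z = 0. Lengths are in m, angles in rad, forces in N, time in s.
With the tool pointing down it reaches from about 0.25 to 0.8 m from the base axis. Payload 8.5 kg.
Tool frame: the origin (TCP) lies midway between the tips of the shut fingers; the grasp point (between the pads) lies 19 mm behind it (r.pinch_z is the distance from the TCP to the grasp point, in m); z points along the fingers, y is the line along which they close (so a half turn about z gives the same grasp; the last joint's range is limited). The gripper opens to 85 mm and grips with 20 to 120 N. Pads are 22 mm wide; open, the fingers measure 114 mm over their backs; the gripper's body (76 mm by 85 mm) begins 54 mm behind the grasp point. The pads swing forward as they close: fully open they stand 13 mm farther back than shut.
Start: joints at [1.244, 0.238, -0.013, 1.319, 0, 1.571], TCP at [0.169, 0.497, 0.231] pointing down, gripper open.
Joint ranges: [-2.66, 2.66], [-1.03, 1.9], [-1.14, 1.46], [-1.82, 2.27], [-1.45, 1.34], [-3.14, 3.14]. Speed limits (rad/s): [2.22, 2.22, 2.79, 3.14, 3.14, 3.14].

INTERFACE

Orientations are given as a unit quaternion [w, x, y, z].
In Python, from cell import r, viewer, models gives the robot as it stands.
- The arm moves only by the shell command python3 -m jog 'ROWS'. ROWS is JSON, a list that holds one entry, the list of rows, each a list of 5 numbers: the opening, from -1 (shut) to 1 (fully open), then the shift along the world's x, y, z in cm, then the turn about the world's z in rad. In form: [[[gripper, dx, dy, dz, yaw], ...]]. A call has 1 to 20 rows; each row shifts and turns the commanded pose from where the row before left it; what a row does not reach is not made up. A row lasts 1/10 s, in which the tool goes at most 50 mm and 8.59 degrees, less where a joint would pass 70% of its speed; a pose out of reach is approached as far as the arm can. A call with a gripper value outside its range is refused whole. The fingers move at their own pace and stop on an object; the grip force is fixed at half the most. Time passes only in rows, so rows that do not move let the fingers close. It gives the time, the measured TCP pose, the force, the opening and the grip force at its end, in the units of the state.
- r.read_state(): the state, without advancing time (a new reading comes with each control period).
- viewer.read_camera(name): name is "scene" or "top" or "wrist"; returns the picture (384x512x3 uint8, red, green, blue); there is no depth.
- viewer.camera_info(name): a dict with "fx", "fy", "cx", "cy" (pixels), "rvec" (rotation vector, rad) and "tvec" (3), from world to camera coordinates, as OpenCV has them. Camera axes: x right, y down, z forward; pixel columns grow to the right and rows downward; lengths in m; the calibration is good to about 2 mm. A picture is of the moment at which its call begins: read the wrist's pose just before it. camera_info takes no time and is no camera call; for the wrist camera it gives the pose at the moment of the call.
- r.close_job(): hands the job in; it is judged then, once.
Trained networks look in the newest picture that a camera, given by its name, has taken for a name from the list of things; names that differ only in an ending like _2 or _b are one class to them, and where a whole thing is asked for, a point or a joint stands for the part that bears it (a point fixed in the world has none). Each returns a list of dicts, best first, with "confidence" (0 to 1); they miss things now and then, are a little off and sometimes report something else, mostly with a low value. They report only what shows in the picture. A call takes as long as a camera call. They do not tell look-alikes from the thing itself.
- models.regions_of(camera, query): "mask" (384x512 bool, what is visible of it) and "uv" ([column, row] in pixels, amid what is visible of it).
The state is a dict: "clock": time; "qpos": joint angles; "qvel": joint speeds; "joint_efforts": joint torques, N m; "tool_pos": TCP position; "tool_rot": TCP orientation; "wrist_force": force on the tool from outside, world axes, zero at the start; "moment": the same for the moment, N m; "finger_gap": finger opening in m; "finger_force": force on a finger pad.
Only numpy, scipy, OpenCV 4.12 (cv2) and the standard library are available. Lean on these libraries where they do the work, as an engineer would, in place of code of your own. Each camera call takes 0.05 s, during which the arm holds its last target. There are 200 camera calls.

## Working session

There is one attempt and no reset: what is moved stays moved. The work goes in short steps, Python scripts to look and compute and a shell command to move; the robot and the scene stay as the last step left them, time stands still between calls to the robot, and variables do not carry over. Pictures are saved under pics/ and viewed, at most 13 in all, crops included, and the job is handed in when it is done.

```bash
mkdir -p pics; cat > h.py <<'E'
import numpy as np, cv2
from cell import r, viewer, models
def cam(n):
    c=viewer.camera_info(n); K=np.array([[c["fx"],0,c["cx"]],[0,c["fy"],c["cy"]],[0,0,1.]])
    R=cv2.Rodrigues(np.array(c["rvec"],float))[0]; return K,R,np.array(c["tvec"],float)
def ray(n,uv,z):
    K,R,t=cam(n); d=R.T@np.linalg.solve(K,[uv[0],uv[1],1.]); o=-R.T@t
    return o+d*(z-o[2])/d[2]
def tri(obs):
    A=0;b=0
    for n,uv in obs:
        K,R,t=cam(n); d=R.T@np.linalg.solve(K,[uv[0],uv[1],1.]); d/=np.linalg.norm(d); o=-R.T@t
        P=np.eye(3)-np.outer(d,d); A=A+P; b=b+P@o
    return np.linalg.solve(A,b)
E
python3 - <<'E'
from h import *
ims=[]
for n in("scene","top"):
    im=viewer.read_camera(n); cv2.imwrite(f"pics/{n}0.png",im[...,::-1])
    K,R,t=cam(n); print(n,-R.T@t,K[0,0])
    for q,z in(("cartridge",.06),("collar_mid",.043),("stand",.007),("unit",.036),("peeler",.01),("lime",.02),("honey",.1),("salt_shaker",.09)):
        for d in models.regions_of(n,q)[:4]:
            if d["confidence"]>.2: print(n,q,round(d["confidence"],2),np.round(d["uv"]),d["mask"].sum(),np.round(ray(n,d["uv"],z),3))
s=r.read_state();print(s["clock"],s["tool_pos"],s["tool_rot"],s["wrist_force"],s["finger_gap"])
E
```

```text
scene [-0.24276657 -0.71475751  1.23419828] 440.11346777411745
scene cartridge 0.74 [220. 160.] 249 [0.521 0.182 0.06 ]
scene cartridge 0.58 [247. 150.] 199 [0.631 0.141 0.06 ]
scene collar_mid 0.62 [297. 220.] 1930 [ 0.506 -0.205  0.043]
scene collar_mid 0.39 [193. 155.] 112 [0.485 0.291 0.043]
scene stand 0.75 [200. 198.] 591 [0.374 0.14  0.007]
scene stand 0.7 [221. 174.] 281 [0.507 0.165 0.007]
scene unit 0.67 [218. 170.] 319 [0.499 0.169 0.036]
scene unit 0.61 [296. 221.] 1771 [ 0.505 -0.199  0.036]
scene peeler 0.7 [275. 180.] 125 [ 0.621 -0.009  0.01 ]
scene peeler 0.45 [241. 206.] 220 [ 0.443 -0.001  0.01 ]
scene honey 0.55 [171. 137.] 445 [0.46  0.381 0.1  ]
scene salt_shaker 0.55 [356. 261.] 230 [ 0.475 -0.45   0.09 ]
top [ 0.33591749 -0.01169983  1.28594617] 386.8046797643244
top cartridge 0.82 [194. 188.] 266 [0.514 0.19  0.06 ]
top cartridge 0.77 [154. 192.] 244 [0.498 0.32  0.06 ]
top cartridge 0.59 [254. 160.] 156 [ 0.61  -0.001  0.06 ]
top cartridge 0.57 [207. 148.] 233 [0.649 0.156 0.06 ]
top collar_mid 0.66 [199. 192.] 85 [0.504 0.177 0.043]
top collar_mid 0.44 [158. 188.] 74 [0.515 0.312 0.043]
top collar_mid 0.38 [123. 197.] 511 [0.482 0.422 0.043]
top stand 0.75 [210. 235.] 911 [0.368 0.14  0.007]
top stand 0.61 [202. 191.] 600 [0.514 0.173 0.007]
top stand 0.22 [194. 184.] 270 [0.536 0.198 0.007]
top unit 0.68 [316. 192.] 2177 [ 0.516 -0.203  0.036]
top peeler 0.58 [253. 214.] 294 [0.441 0.001 0.01 ]
top peeler 0.34 [198. 191.] 615 [0.512 0.184 0.01 ]
top lime 0.69 [257. 160.] 141 [ 0.621 -0.009  0.02 ]
top honey 0.74 [121. 197.] 500 [0.474 0.409 0.1  ]
top salt_shaker 0.64 [390. 195.] 190 [ 0.503 -0.425  0.09 ]
0.9 [0.1685198  0.49716524 0.23128889] [ 4.94035628e-06  1.62663226e-01  9.86681647e-01 -3.98194493e-05] [0.40908608 0.1167652  0.16006319] 0.0855022043561208
```

View pics/scene0.png

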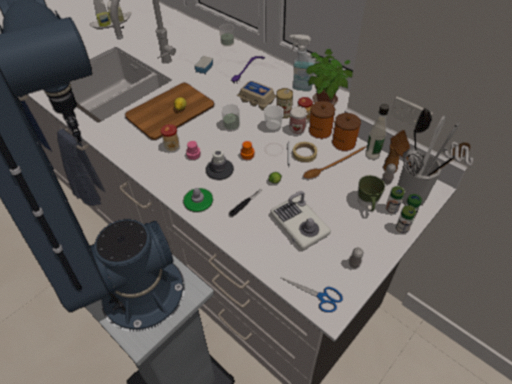

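View pics/top0.png

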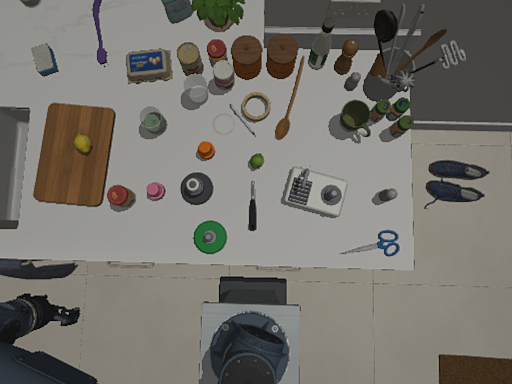

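The white cartridge sits on the dark stand, at top (196,187) and scene (218,160). The unit is at top (316,192), with its stub near (331,195) and the spout on the left. The pink (155,190), orange (206,150) and green (210,237) objects are decoys. I'll hover over the cartridge for a closer look with the wrist camera.

```bash
python3 -m jog '[[[1,2.8,-2.6,0.4,0],[1,2.8,-2.6,0.4,0],[1,2.8,-2.6,0.4,0],[1,2.8,-2.6,0.4,0],[1,2.8,-2.6,0.4,0],[1,2.8,-2.6,0.4,0],[1,2.8,-2.6,0.4,0],[1,2.8,-2.6,0.4,0],[1,2.8,-2.6,0.4,0],[1,2.8,-2.6,0.4,0],[1,2.8,-2.6,0.4,0],[1,2.8,-2.6,0.4,0],[1,0,0,0,0],[1,0,0,0,0]]]'
python3 - <<'E'
from h import *
s=r.read_state();print(s["clock"],s["tool_pos"],s["tool_rot"],s["qpos"],r.pinch_z)
K,R,t=cam("wrist");print(-R.T@t,R[2],K[0,0])
im=viewer.read_camera("wrist"); cv2.imwrite("pics/w1.png",im[...,::-1])
for q,z in(("cartridge",.06),("cartridge_mid",.092),("collar_mid",.043),("stand",.007)):
    for d in models.regions_of("wrist",q)[:3]:
        if d["confidence"]>.2: print(q,round(d["confidence"],2),np.round(d["uv"]),d["mask"].sum(),np.round(ray("wrist",d["uv"],z),3))
E
```

```text
clock: 2.3
tool_pos: [0.5049, 0.1845, 0.279]
tool_rot: [-0.0, 0.164, 0.987, -0.0]
wrist_force: [-0.2, -0.6, -1.0]
finger_gap: 0.085
finger_force: 0.0
2.3 [0.50489893 0.18449371 0.2790305 ] [-2.56875291e-04  1.63637755e-01  9.86520456e-01 -9.56796950e-05] [3.50284878e-01 2.49969589e-01 1.23737525e-01 1.44510566e+00
 8.63183261e-05 6.79038857e-01] 0.0187
[0.42714862 0.21080404 0.42283259] [ 0.30185931 -0.10395824 -0.94766747] 284.74788234962386
cartridge 0.79 [354. 124.] 1701 [0.5   0.313 0.06 ]
cartridge 0.67 [278. 246.] 1316 [0.634 0.171 0.06 ]
cartridge 0.59 [270. 168.] 1505 [0.521 0.195 0.06 ]
cartridge_mid 0.85 [266. 166.] 1565 [0.508 0.194 0.092]
cartridge_mid 0.65 [358. 125.] 1634 [0.496 0.308 0.092]
cartridge_mid 0.63 [277. 249.] 1340 [0.619 0.172 0.092]
collar_mid 0.88 [347. 122.] 658 [0.498 0.31  0.043]
collar_mid 0.8 [275. 233.] 515 [0.621 0.172 0.043]
collar_mid 0.65 [263. 154.] 533 [0.504 0.192 0.043]
stand 0.78 [192.  60.] 5849 [0.358 0.142 0.007]
stand 0.74 [266. 144.] 2664 [0.498 0.199 0.007]
```

View pics/w1.png

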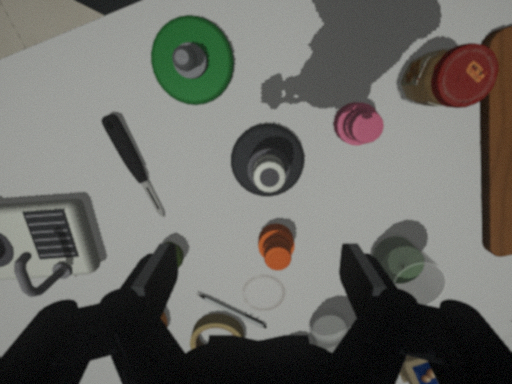

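The wrist view shows the dark stand at about (267,160), the white cartridge top at (269,177), the peeler on the left and the pink and orange decoys clear of it. I'll refine the axis from the foot outline and the white top.

```bash
cat >> h.py <<'E'
from scipy.optimize import least_squares
def fitcirc(n,pts,z,rad,x0):
    # circle of known radius & height: pixels -> plane, least squares
    P=np.array([ray(n,p,z)[:2] for p in pts])
    f=lambda c:np.hypot(*(P-c[:2]).T)-(c[2] if rad is None else rad)
    s=least_squares(f,list(x0)+([.03] if rad is None else []),loss="soft_l1",f_scale=.0015)
    return s.x,np.abs(f(s.x)).mean()
def outline(m):
    c=max(cv2.findContours(m.astype(np.uint8),cv2.RETR_EXTERNAL,cv2.CHAIN_APPROX_NONE)[0],key=cv2.contourArea)
    return cv2.convexHull(c)[:,0].astype(float),c[:,0].astype(float)
E
python3 - <<'E'
from h import *
im=cv2.imread("pics/w1.png"); g=im.max(2).astype(int); sat=g-im.min(2)
roi=np.zeros(g.shape,bool); roi[110:205,222:315]=1
H,C=outline((g<75)&roi)
print("foot",C.min(0),C.max(0),fitcirc("wrist",C,.014,.055,(.51,.18)),fitcirc("wrist",C,.014,None,(.51,.18)))
roi[:]=0; roi[150:200,240:300]=1
for th in(140,170):
    H,C=outline((g>th)&(sat<50)&roi); print("top",C.min(0),C.max(0),fitcirc("wrist",C,.092,.02,(.51,.18)),fitcirc("wrist",C,.092,None,(.51,.18)))
cv2.imwrite("pics/w1c.png",cv2.resize(im[105:210,215:320],None,fx=5,fy=5,interpolation=cv2.INTER_CUBIC))
E
```

```text
foot [232. 124.] [303. 195.] (array([0.52054463, 0.19377593]), np.float64(0.002158528471879215)) (array([0.52039778, 0.19386876, 0.05283867]), np.float64(0.0004902277743708656))
top [254. 162.] [284. 191.] (array([0.52211025, 0.19272578]), np.float64(0.0020377754591371392)) (array([0.52206891, 0.19273161, 0.01796413]), np.float64(0.0003130657960450733))
top [255. 164.] [273. 189.] (array([0.50827795, 0.17076218]), np.float64(0.006093525509245699)) (array([-179.28259156, -299.71666831,  349.6698095 ]), np.float64(0.004880733039182003))
```

View pics/w1c.png

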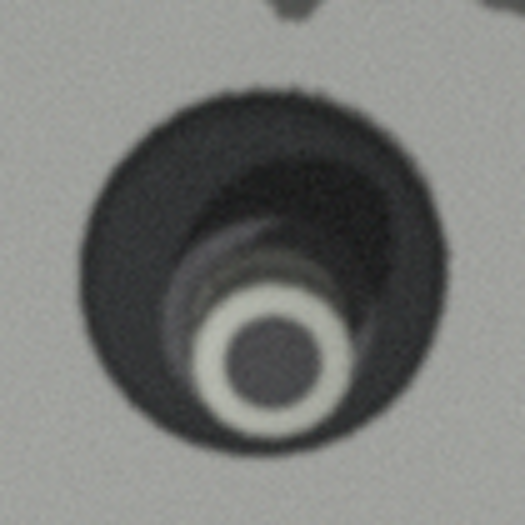

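Foot and top agree: the axis is at (0.521, 0.193). I'll go down over the collar.

```bash
python3 -m jog '[[[1,0.8,0.4,-2,0],[1,0.8,0.45,-3,0],[1,0,0,-3,0],[1,0,0,-3,0],[1,0,0,-3,0],[1,0,0,-3,0],[1,0,0,-3,0],[1,0,0,-2,0],[1,0,0,-1.5,0],[1,0,0,-1,0],[1,0,0,-0.6,0],[1,0,0,0,0],[1,0,0,0,0]]]'
```

```text
clock: 3.85
tool_pos: [0.5208, 0.1939, 0.0289]
tool_rot: [0.0, 0.163, 0.987, 0.0]
wrist_force: [-0.0, -0.4, -0.2]
finger_gap: 0.0855
finger_force: 0.0
```

```bash
python3 -m jog '[[[0.5,0,0,0,0],[0.4,0,0,0,0],[0.35,0,0,0,0],[0.3,0,0,0,0],[0.25,0,0,0,0],[0.2,0,0,0,0],[0.2,0,0,0,0]]]'
```

```text
clock: 4.55
tool_pos: [0.5207, 0.1935, 0.0292]
tool_rot: [0.0, 0.163, 0.987, -0.0]
wrist_force: [-3.0, -1.7, 8.9]
finger_gap: 0.0544
finger_force: 61.2
```

```bash
python3 -m jog '[[[-1,0,0,0.2,0],[-1,0,0,0.2,0],[-1,0,0,0.2,0],[-1,0,0,0.2,0],[-1,0,0,0,0]]]'; python3 -m jog '[[[-1,0,0,0.2,0],[-1,0,0,0.2,0],[-1,0,0,0.2,0],[-1,0,0,0.3,0],[-1,0,0,0.4,0],[-1,0,0,0.4,0],[-1,0,0,0.4,0],[-1,0,0,0,0]]]'
```

```text
clock: 5.05
tool_pos: [0.52, 0.1935, 0.0359]
tool_rot: [-0.001, 0.163, 0.987, -0.0]
wrist_force: [-1.2, 0.3, -8.0]
finger_gap: 0.0543
finger_force: 64.9
clock: 5.85
tool_pos: [0.5216, 0.1943, 0.0585]
tool_rot: [0.001, 0.163, 0.987, 0.001]
wrist_force: [-0.0, 0.2, -2.6]
finger_gap: 0.0541
finger_force: 66.1
```

It is free: the force is now only the cartridge's weight. I'll lift it and carry it to above the unit.

```bash
python3 -m jog '[[[-1,0,0,1,0],[-1,0,0,2,0],[-1,0,0,3,0],[-1,0,-1,3,0],[-1,0,-2,3,0],[-1,0,-3,3,0],[-1,-0.1,-3.5,2,0],[-1,-0.1,-3.5,1,0],[-1,-0.1,-3.5,0,0],[-1,-0.1,-3.5,0,0],[-1,-0.1,-3.5,0,0],[-1,-0.1,-3.5,0,0],[-1,-0.1,-3.5,0,0],[-1,-0.1,-3.5,0,0],[-1,0,-3,0,0],[-1,0,-2,0,0],[-1,0,-1,0,0],[-1,0,0,0,0],[-1,0,0,0,0]]]'
python3 - <<'E'
from h import *
s=r.read_state();print(s["clock"],s["tool_pos"],s["tool_rot"])
im=viewer.read_camera("wrist"); cv2.imwrite("pics/w2.png",im[...,::-1])
import json; c=viewer.camera_info("wrist"); json.dump({k:np.array(v).tolist() for k,v in c.items()},open("w2.json","w"))
for q,z in(("unit",.036),("cartridge",.2)):
    for d in models.regions_of("wrist",q)[:3]:
        if d["confidence"]>.2: print(q,round(d["confidence"],2),np.round(d["uv"]),d["mask"].sum(),np.round(ray("wrist",d["uv"],z),3))
E
```

```text
clock: 7.75
tool_pos: [0.5125, -0.2056, 0.2374]
tool_rot: [-0.0, 0.163, 0.987, 0.0]
wrist_force: [0.0, 0.5, -1.6]
finger_gap: 0.0546
finger_force: 66.0
7.75 [ 0.51250263 -0.20562723  0.23744901] [-1.92478839e-05  1.62606754e-01  9.86690938e-01  1.90808255e-04]
unit 0.66 [265. 162.] 14309 [ 0.515 -0.198  0.036]
cartridge 0.67 [260. 275.] 12844 [ 0.558 -0.22   0.2  ]
cartridge 0.63 [258. 239.] 4558 [ 0.529 -0.212  0.2  ]
```

View pics/w2.png

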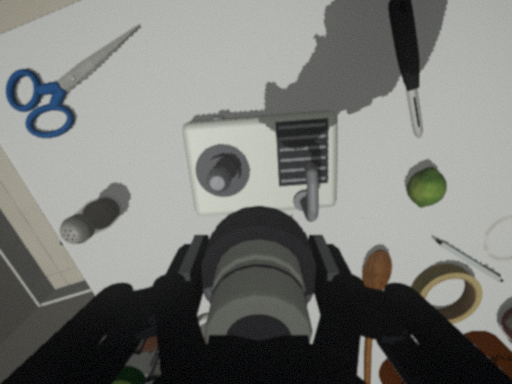

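The unit is at (262,163) and its stub tip is near (217,181), clear of the held cartridge. I'll measure the stub in a crop.

```bash
python3 - <<'E'
from h import *
im=cv2.imread("pics/w2.png")
cv2.imwrite("pics/w2c.png",cv2.resize(im[130:220,180:270],None,fx=6,fy=6,interpolation=cv2.INTER_CUBIC))
# predictions: stub circles at unit_seat candidates
K,R,t=cam("wrist")
print("tip0",ray("wrist",(217,181),.086))
g=im.max(2).astype(np.uint8); 
m=(im.min(2)>150); roi=np.zeros(m.shape,bool); roi[105:218,178:342]=1
n,l,st,c=cv2.connectedComponentsWithStats((m&roi).astype(np.uint8)); print(st[1:5])
E
```

```text
tip0 [ 0.50690759 -0.25098378  0.086     ]
[[ 178  105  129  113 7853]
 [ 318  111   24  107 1327]
 [ 213  178    5    7   19]
 [ 221  181    1    1    1]]
```

View pics/w2c.png

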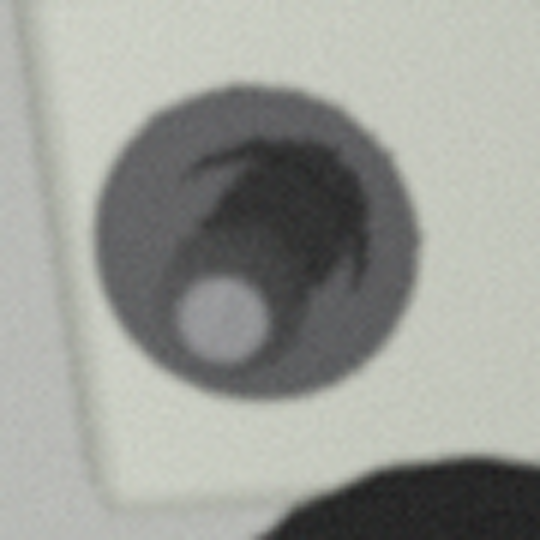

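```bash
python3 - <<'E'
from h import *
im=cv2.imread("pics/w2.png"); mn=im.min(2).astype(int)
roi=np.zeros(mn.shape,bool); roi[140:202,192:254]=1
H,C=outline((im.max(2)<150)&roi)
for z in(.036,.040,.048): print("ring",z,C.min(0),C.max(0),fitcirc("wrist",C,z,None,(.51,-.25)))
roi[:]=0; roi[172:194,206:229]=1
H,C=outline((mn>128)&roi); print("tip",C.min(0),C.max(0),fitcirc("wrist",C,.086,None,(.507,-.25)))
a=ray("wrist",(217.2-.5,183.3-.5),.086); print(a)
# cartridge held: top camera-independent check of collar: earlier stand calibration bias at w1: est (.521,.193), grip found centre
E
```

```text
ring 0.036 [196. 144.] [249. 196.] (array([ 0.50878677, -0.25184129,  0.03338227]), np.float64(0.000311052442996775))
ring 0.04 [196. 144.] [249. 196.] (array([ 0.50792804, -0.25100017,  0.03299547]), np.float64(0.00030745090590746327))
ring 0.048 [196. 144.] [249. 196.] (array([ 0.50621059, -0.24931794,  0.03222187]), np.float64(0.00030024760427131226))
tip [210. 177.] [223. 189.] (array([ 0.50885643, -0.25221938,  0.00699731]), np.float64(0.0002254576878652623))
[ 0.50871285 -0.25203934  0.086     ]
```

The stub is at (0.509, -0.252), and ring and tip agree. I'll align and lower to just above cone contact, which should come at about TCP z 0.075.

```bash
python3 -m jog '[[[-1,-0.1,-1,0,0],[-1,-0.1,-1.6,0,0],[-1,-0.1,-1.2,0,0],[-1,-0.1,-0.8,-1,0],[-1,0,0,-2,0],[-1,0,0,-3,0],[-1,0,0,-3,0],[-1,0,0,-2.5,0],[-1,0,0,-1.5,0],[-1,0,0,-0.8,0],[-1,0,0,-0.4,0],[-1,0,0,0,0],[-1,0,0,0,0]]]'
```

```text
clock: 9.2
tool_pos: [0.5089, -0.2527, 0.096]
tool_rot: [0.001, 0.163, 0.987, -0.0]
wrist_force: [-0.5, 0.3, -2.9]
finger_gap: 0.0541
finger_force: 66.0
```

```bash
python3 - <<'E'
from h import *
s=r.read_state();print(s["clock"],s["tool_pos"],s["wrist_force"])
a=viewer.read_camera("scene");b=viewer.read_camera("top")
A=cv2.resize(a[180:255,255:340],None,fx=4.6,fy=4.6,interpolation=cv2.INTER_CUBIC);B=cv2.resize(b[155:230,280:365],None,fx=4.6,fy=4.6,interpolation=cv2.INTER_CUBIC)
cv2.imwrite("pics/a3.png",np.hstack([A,B])[...,::-1])
E
```

```text
9.2 [ 0.50891776 -0.2526774   0.0959523 ] [-0.49802279  0.3280661  -2.91567133]
```

View pics/a3.png

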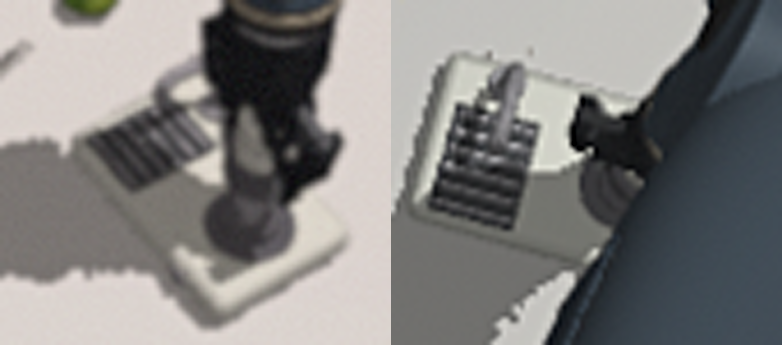

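The scene crop (left) shows the cartridge upright over the stub column at about (250,225) in the crop, aligned, with the gripper clear of the spout. I'll lower it in small steps.

```bash
python3 -m jog '[[[-1,0,0,-0.4,0],[-1,0,0,-0.4,0],[-1,0,0,-0.3,0],[-1,0,0,-0.2,0],[-1,0,0,-0.2,0],[-1,0,0,0,0]]]'
```

```text
clock: 9.9
tool_pos: [0.5079, -0.252, 0.08]
tool_rot: [-0.001, 0.163, 0.987, 0.0]
wrist_force: [-2.5, 1.0, -2.0]
finger_gap: 0.0546
finger_force: 66.1
```

```bash
python3 -m jog '[[[-1,0,0,-0.2,0],[-1,0,0,-0.1,0],[-1,0,0,0,0]]]';  python3 -m jog '[[[-1,0,0,-0.1,0],[-1,0,0,-0.1,0],[-1,0,0,0,0]]]'
```

```text
clock: 10.2
tool_pos: [0.5073, -0.2518, 0.0769]
tool_rot: [-0.001, 0.163, 0.987, 0.0]
wrist_force: [-5.4, 2.0, 0.6]
finger_gap: 0.0541
finger_force: 66.3
clock: 10.5
tool_pos: [0.5072, -0.2517, 0.0754]
tool_rot: [-0.001, 0.163, 0.987, 0.0]
wrist_force: [-6.9, 3.0, 4.6]
finger_gap: 0.0545
finger_force: 66.7
```

A side force is pushing the tool towards -x, so the cartridge sits slightly off-centre. I'll correct by 2 mm.

```bash
python3 -m jog '[[[-1,-0.1,0.05,0,0],[-1,-0.1,0.05,0,0],[-1,-0.05,0,-0.1,0],[-1,0,0,0,0]]]'
```

```text
clock: 10.9
tool_pos: [0.5061, -0.2512, 0.0747]
tool_rot: [0.0, 0.163, 0.987, 0.0]
wrist_force: [-2.9, 3.0, 3.9]
finger_gap: 0.0546
finger_force: 66.8
```

```bash
python3 -m jog '[[[-1,-0.1,0.1,-0.05,0],[-1,0,0,0,0]]]'; python3 -m jog '[[[0.3,0,0,0,0],[0.4,0,0,0,0],[0.6,0,0,0,0],[1,0,0,0,0],[1,0,0,0,0],[1,0,0,0,0]]]'
```

```text
clock: 11.1
tool_pos: [0.5059, -0.2509, 0.0744]
tool_rot: [0.001, 0.163, 0.987, -0.001]
wrist_force: [-1.1, -1.3, 5.4]
finger_gap: 0.0545
finger_force: 66.8
clock: 11.7
tool_pos: [0.505, -0.2503, 0.0737]
tool_rot: [-0.0, 0.163, 0.987, -0.0]
wrist_force: [-0.8, 0.1, 0.3]
finger_gap: 0.0859
finger_force: 0.0
```

```bash
python3 -m jog '[[[1,0,0,0.5,0],[1,0,0,1,0],[1,0.05,0,1,0],[1,0,0,0.9,0],[1,0,0,0.45,0],[1,0,0,0,0],[0.5,0,0,0,0],[0.3,0,0,0,0],[0.1,0,0,0,0],[0,0,0,0,0],[-0.05,0,0,0,0],[-0.1,0,0,0,0],[-0.15,0,0,0,0],[-0.2,0,0,0,0],[-0.2,0,0,0,0]]]'
python3 - <<'E'
from h import *
a=viewer.read_camera("scene");b=viewer.read_camera("wrist")
A=cv2.resize(a[165:255,250:340],(384,384),interpolation=cv2.INTER_CUBIC)
cv2.imwrite("pics/a4.png",np.hstack([A,b[:,100:450]])[...,::-1])
E
```

```text
clock: 13.2
tool_pos: [0.5055, -0.2504, 0.1123]
tool_rot: [0.0, 0.163, 0.987, -0.0]
wrist_force: [-0.5, 0.5, 0.7]
finger_gap: 0.038
finger_force: 60.1
```

View pics/a4.png

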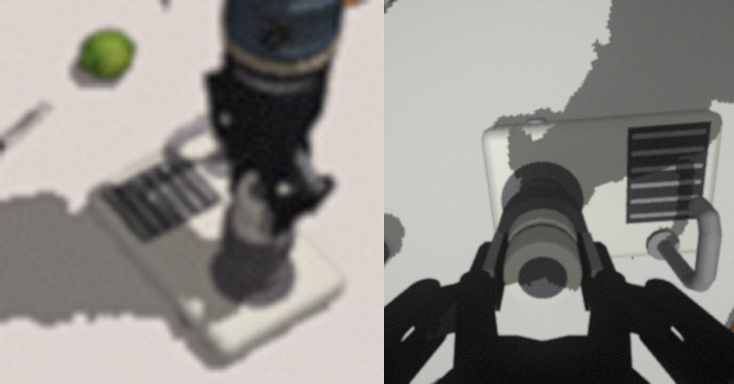

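The wrist view (right) shows the body gripped between the pads, with the grey collar free below them at about (540,225). I'll push down in small steps.

```bash
python3 -m jog '[[[-1,0,0,-0.2,0],[-1,0,0,-0.2,0],[-1,0,0,-0.2,0],[-1,0,0,-0.2,0],[-1,0,0,0,0]]]'; python3 -m jog '[[[-1,0,0,-0.2,0],[-1,0,0,-0.2,0],[-1,0,0,-0.2,0],[-1,0,0,0,0]]]'
```

```text
clock: 13.8
tool_pos: [0.5054, -0.2503, 0.104]
tool_rot: [-0.0, 0.163, 0.987, -0.0]
wrist_force: [0.3, -0.3, -0.4]
finger_gap: 0.0384
finger_force: 60.6
clock: 14.2
tool_pos: [0.5054, -0.2503, 0.0978]
tool_rot: [-0.0, 0.163, 0.987, -0.0]
wrist_force: [-0.1, -1.7, -1.7]
finger_gap: 0.0383
finger_force: 60.5
```

The body has come down 14 mm with almost no resistance, which I didn't expect, so I'll look.

```bash
python3 - <<'E'
from h import *
a=viewer.read_camera("scene");b=viewer.read_camera("wrist")
A=cv2.resize(a[165:255,250:340],(384,384),interpolation=cv2.INTER_CUBIC)
cv2.imwrite("pics/a5.png",np.hstack([A,b[:,100:450]])[...,::-1])
E
```

```text
(no output)
```

View pics/a5.png

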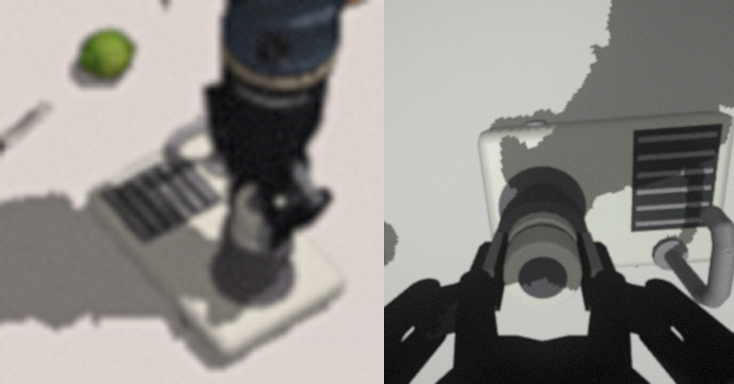

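The cartridge is moving with the grip and stays aligned. I'll continue in fine steps and watch the force.

```bash
for i in 1; do python3 -m jog '[[[-1,0,0,-0.2,0],[-1,0,0,-0.1,0]]]'; python3 -m jog '[[[-1,0,0,-0.1,0],[-1,0,0,-0.1,0]]]'; python3 -m jog '[[[-1,0,0,-0.1,0],[-1,0,0,-0.1,0]]]'; done | grep -v rot
```

```text
clock: 14.5
tool_pos: [0.5055, -0.2504, 0.0952]
wrist_force: [-1.4, -1.9, 2.5]
finger_gap: 0.0387
finger_force: 60.8
clock: 14.7
tool_pos: [0.5055, -0.2504, 0.0933]
wrist_force: [-1.9, -0.7, 1.7]
finger_gap: 0.0381
finger_force: 60.8
clock: 14.9
tool_pos: [0.5055, -0.25, 0.0908]
wrist_force: [-0.6, 0.1, -2.5]
finger_gap: 0.0383
finger_force: 62.6
```

```bash
for i in 1; do python3 -m jog '[[[-1,0,0,-0.1,0],[-1,0,0,-0.1,0]]]'; python3 -m jog '[[[-1,0,0,-0.1,0],[-1,0,0,-0.05,0]]]';  done | grep -v rot
```

```text
clock: 15.1
tool_pos: [0.5055, -0.2502, 0.0891]
wrist_force: [-3.9, 1.3, 9.1]
finger_gap: 0.0381
finger_force: 64.3
clock: 15.3
tool_pos: [0.5056, -0.2502, 0.0891]
wrist_force: [-6.6, 2.2, 16.0]
finger_gap: 0.038
finger_force: 65.2
```

It stops dead after 23 mm, which is where home should be. I'll press a little more to make sure it is seated.

```bash
for i in 1; do python3 -m jog '[[[-1,0,0,-0.15,0],[-1,0,0,0,0]]]'; python3 -m jog '[[[-1,0,0,-0.15,0],[-1,0,0,0,0]]]';  done | grep -v rot
python3 - <<'E'
from h import *
a=viewer.read_camera("scene");b=viewer.read_camera("wrist")
A=cv2.resize(a[165:255,250:340],(384,384),interpolation=cv2.INTER_CUBIC)
cv2.imwrite("pics/a6.png",np.hstack([A,b[:,100:450]])[...,::-1])
E
```

```text
clock: 15.5
tool_pos: [0.5057, -0.2503, 0.089]
wrist_force: [-8.8, 3.9, 25.9]
finger_gap: 0.0381
finger_force: 66.7
clock: 15.7
tool_pos: [0.5058, -0.2503, 0.0889]
wrist_force: [-12.2, 6.1, 38.7]
finger_gap: 0.0383
finger_force: 68.5
```

View pics/a6.png

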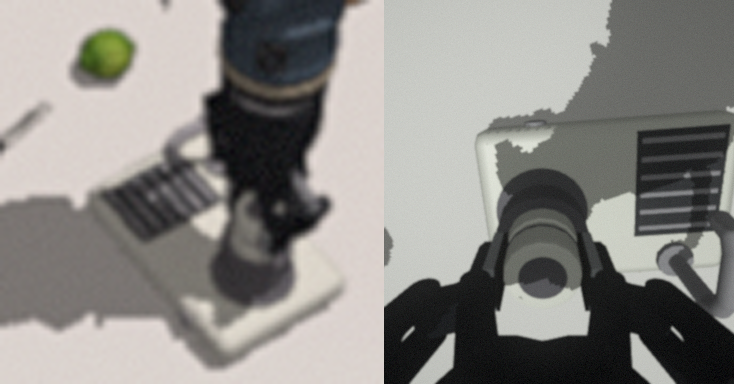

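It's a hard stop at 0.089. I'll unload and tug gently.

```bash
for i in 1; do python3 -m jog '[[[-1,0,0,0.3,0],[-1,0,0,0.2,0],[-1,0,0,0.1,0],[-1,0,0,0,0]]]'; python3 -m jog '[[[-1,0,0,0.2,0],[-1,0,0,0,0]]]'; python3 -m jog '[[[-1,0,0,0.2,0],[-1,0,0,0,0]]]';python3 -m jog '[[[-1,0,0,0.1,0],[-1,0,0,0,0]]]'; done | grep -v rot
```

```text
clock: 16.2
tool_pos: [0.5055, -0.2502, 0.0903]
wrist_force: [0.9, 0.1, -2.6]
finger_gap: 0.0383
finger_force: 62.8
clock: 16.4
tool_pos: [0.5052, -0.2501, 0.0921]
wrist_force: [1.1, 0.4, -6.2]
finger_gap: 0.0385
finger_force: 63.2
clock: 16.6
tool_pos: [0.5048, -0.25, 0.0924]
wrist_force: [4.5, -2.4, -24.9]
finger_gap: 0.0382
finger_force: 65.6
clock: 16.8
tool_pos: [0.5046, -0.2499, 0.0925]
wrist_force: [6.7, -3.8, -32.5]
finger_gap: 0.0379
finger_force: 64.9
```

There are 3 mm of play, then it holds at 32 N, so it's locked. I'll unload, set it back on the seat, let go and retreat.

```bash
python3 -m jog '[[[-1,0,0,-0.2,0],[-1,0,0,-0.2,0],[-1,0,0,-0.1,0],[-1,0,0,0,0]]]'; python3 -m jog '[[[0,0,0,0,0],[0.3,0,0,0,0],[0.6,0,0,0,0],[1,0,0,0,0],[1,0,0,0,0],[1,0,0,1,0],[1,0,0,2,0],[1,0,0,3,0],[1,0,0,3,0],[1,-1,0,3,0],[1,-2,0,2,0],[1,-2,0,1,0],[1,-1,0,0,0],[1,0,0,0,0],[1,0,0,0,0]]]'
python3 - <<'E'
from h import *
a=viewer.read_camera("scene");b=viewer.read_camera("wrist")
A=cv2.resize(a[165:255,250:340],(384,384),interpolation=cv2.INTER_CUBIC)
cv2.imwrite("pics/a7.png",np.hstack([A,b[:,100:450]])[...,::-1])
for d in models.regions_of("wrist","cartridge")[:2]: print(d["confidence"],d["uv"],[ray("wrist",d["uv"],z).round(3) for z in(.081,.114)])
E
```

```text
clock: 17.2
tool_pos: [0.5058, -0.2505, 0.0914]
tool_rot: [0.0, 0.163, 0.987, -0.0]
wrist_force: [-0.2, 0.6, -2.1]
finger_gap: 0.0381
finger_force: 68.2
clock: 18.7
tool_pos: [0.4457, -0.2503, 0.2404]
tool_rot: [-0.0, 0.163, 0.987, 0.0]
wrist_force: [0.5, 0.2, -0.1]
finger_gap: 0.0854
finger_force: 0.0
0.94 [274.9, 221.7] [array([ 0.51 , -0.252,  0.081]), array([ 0.495, -0.249,  0.114])]
```

View pics/a7.png

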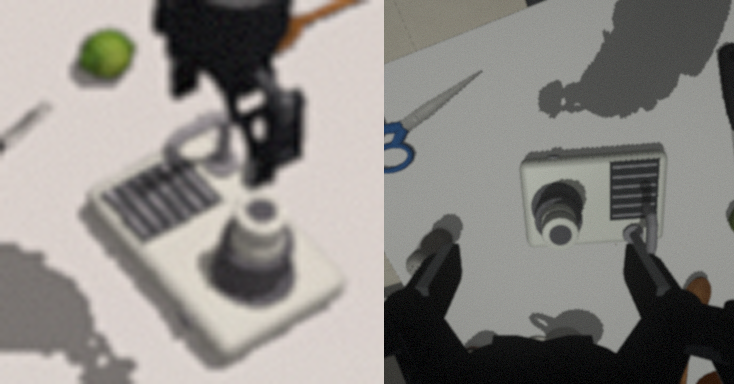

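The cartridge stands upright on the unit (crop 258,250) with the collar down, and the gripper is clear. Handing in.

```bash
python3 -c "
from cell import r
print(r.close_job())"
```

```text
the job is handed in; nothing more can be done
None
```

The cartridge is locked on the filter unit's stub; it held a tug of about 32 N after 3 mm of play, its collar looks down in the last picture, the gripper is clear, and the job was handed in at about 19 s.

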